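# Centre the tumbler on its drip stand

## Task

The round-bellied glass tumbler on the lime green caddy was put back carelessly and overhangs the little raised drip stand under it. Nudge it over with light fingertip taps until it stands upright and still, centred on the stand with its whole foot on the top and an even margin all round. It wobbles and tips easily, so touch it gently, do not pinch or lift it, and leave everything else where it is.

Things in the scene. Friction and masses are not known exactly. Their poses are not given: they have to be found in the camera images.
- tumbler: the glass tumbler to be centred, clear pale glass, loose, 64 mm high, 130 g (varies by a quarter either way): narrow round foot 33 mm across, belly 64 mm across, rim 54 mm across. Origin: centre of the foot's underside; z axis up through the rim. It slides when pushed at belly height or lower with about 0.3 to 0.8 N, but tips over its foot when pushed near the rim
- tumbler_belly (a point): point on the tumbler's axis at the height of its widest part, 26 mm above the foot's underside, where the outside is 32 mm from the axis. A straight upright finger beside the tumbler with its tip lower than this touches it only here
- stand_top (a point): centre of the flat round top, 44 mm across, of the white ceramic drip stand; the tumbler's foot belongs centred here, level with this point. The stand is fixed: a round dish 92 mm across, 7 mm high at its rim, lies on the ledge, and the top is that of a round rest in its middle, 20 mm above the ledge. Axes parallel to the world's
- caddy: lime green plastic caddy, fixed: a ledge 130 mm deep (x), 480 mm wide (y), hung by two suction cups on the tiles behind it (+x). Origin: centre of the ledge's upper surface. Front lip 17 mm and end walls 27 mm above the ledge; back plate 42 mm above it, its face 61 mm behind the origin, with two screw knobs. The stand is on the ledge's middle line, up to 50 mm left or right of its middle
- boxing: fixed tiled pipe boxing along the back of the counter, 200 mm deep (x), 1460 mm wide, 100 mm high, with small things on top towards its ends. Origin: centre of its underside; its front face, 100 mm towards the robot, carries the caddy
- brush_rack: white plastic toothbrush rack, 70 x 68 mm foot, 92 mm high with slots along its top and two toothbrushes standing in it up to 180 mm high; stands at one end of the ledge. Origin: centre of its underside. Bystander
- soap_case: closed grey flip-top soap case, 106 x 72 x 36 mm, at the other end of the ledge. Origin: centre of its underside. Bystander
- comb: black comb lying flat, 104 x 26 x 4 mm, on the ledge beside the stand's dish. Origin: centre of its underside. Bystander
- nail_clipper: steel nail clipper, 58 x 14 x 10 mm, lying on the ledge on the other side of the stand's dish. Origin: centre of its underside. Bystander
- spare_tumbler: a second tumbler of the same shape and size, turned upside down on the counter in front of the caddy; not part of the job. Origin: centre of its underside. Bystander
- pump_bottle: white pump bottle, 62 mm diameter, 156 mm high, on the counter. Origin: centre of its underside. Bystander
- cream_jar: squat white jar with a metal lid, 68 mm diameter, 50 mm high, on the counter. Origin: centre of its underside. Bystander

How it is judged:
By the outcome, as a careful person would: the job done as asked, in the order asked, and still so for the second after the job is handed in, with the robot touching nothing.
It also fails if it takes over 51 s, if anything falls off the work surface, if the arm or the gripper's body presses on something with over 40 N, if the wrist force passes 120 N, or if a joint passes its speed limit or range.

## Robot

A 6-joint arm with a two-finger parallel gripper is mounted at the origin on the work surface. World frame = base frame: x ahead of the robot, y to its left, z up, the work surface at z = 0. Lengths are in m, angles in rad, forces in N, time in s.
With the tool pointing down it reaches from about 0.35 to 0.975 m from the base axis. Payload 4.9 kg.
Tool frame: the origin (TCP) lies midway between the tips of the shut fingers; the grasp point (between the pads) lies 19 mm behind it; z points along the fingers, y is the direction in which the jaws open and shut (so a half turn about z gives the same grasp; the last joint's range is limited). The gripper opens to 85 mm and grips with 20 to 120 N. Pads are 22 mm wide; open, the fingers measure 114 mm over their backs; the gripper's body (76 mm by 85 mm) begins 54 mm behind the grasp point. The pads swing forward as they close: fully open they stand 13 mm farther back than shut.
Start: joints at [1.181, 0.053, 1.613, -0, 1.476, -0.119], TCP at [0.167, 0.602, 0.231] pointing down, gripper open.
Joint ranges: [-3.01, 3.01], [-1.01, 2.22], [0.06, 2.58], [-1.02, 4.17], [0.09, 2.62], [-3.14, 3.14]. Speed limits (rad/s): [2.57, 2.57, 3.14, 3.14, 3.14, 3.14].

## Interface

Orientations are given as a unit quaternion [w, x, y, z].
In Python, from plant import manip, cams gives the robot as it stands.
- The arm moves only by the tool jog_arm, never from a script. Its argument "targets" is a list of rows, each a list of 4 numbers: the shift along the tool's x, y, z in m, then the turn about the tool's z in degrees. A call has 1 to 5 rows; each row is the pose to reach, as a shift and turn from the pose commanded when the call began, along the tool's axes at that moment; what a row does not reach only later rows make up. A row lasts 1/12 s, in which the tool goes at most 41.7 mm and 7.16 degrees, less where a joint would pass 70% of its speed; a pose out of reach is approached as far as the arm can. A call with a gripper value outside its range is refused whole. "fingers" is the opening, from 0 (shut) to 1 (fully open), set as the call begins (left out, the last holds). The fingers move at their own pace and stop on an object; the grip force is fixed at half the most. Time passes only in rows, so rows that repeat a pose let the fingers close. It gives the time, the measured TCP pose, the force and the opening at its end, in the units of the state.
- manip.state(): the state, without advancing time (a new reading comes with each control period).
- cams.grab_frame(name): name is "scene" or "top" or "wrist"; returns the picture (480x640x3 uint8, red, green, blue); there is no depth.
- cams.get_calibration(name): a dict with "camera_matrix" (3x3 intrinsics, pixels), "cam_to_world" (4x4, takes a point from camera to world coordinates). Camera axes: x right, y up, looking along -z (the intrinsics and any distortion apply to the point x, -y, -z); pixel columns grow to the right and rows downward; lengths in m; the calibration is good to about 2 mm. The wrist camera is an equidistant fisheye: a pixel r from the principal point sees the ray r / f radians off the axis. A picture is of the moment at which its call begins: read the wrist's pose just before it. get_calibration takes no time and is no camera call; for the wrist camera it gives the pose at the moment of the call.
- manip.job_done(): hands the job in, once; it reports no verdict.
The state is a dict: "time": time; "joint_pos": joint angles; "joint_vel": joint speeds; "joint_efforts": joint torques, N m; "tool_pos": TCP position; "tool_rot": TCP orientation; "contact_force": force on the tool from outside, world axes, zero at the start; "ft_torque": the same for the moment, N m; "gripper_width": opening from 0.0 (shut) to 1.0 (fully open).
Only numpy, scipy, OpenCV 4.12 (cv2) and the standard library are available. Lean on these libraries where they do the work, as an engineer would, in place of code of your own. Each camera call takes 0.05 s, during which the arm holds its last target. There are 200 camera calls.

## Working session

There is one attempt and no reset: what is moved stays moved. The work goes in short steps, Python scripts to look and compute and a tool call to move; the robot and the scene stay as the last step left them, time stands still between calls to the robot, and variables do not carry over. Pictures are saved under pics/ and viewed, about 8 in all and at most 12, crops included, and the job is handed in when it is done.

Besides the shell and the picture viewer there is one more tool, called after "Request:" as name(argument=value, ...), one argument or row to a line, values as JSON. jog_arm: Moves the arm, as the interface text tells. Its arguments: {"type":"object","properties":{"targets":{"type":"array"},"fingers":{"type":"number"}},"required":["targets"]}

```bash
mkdir -p pics; cat > h.py <<'E'
import numpy as np, cv2
from plant import manip, cams
def ray(name,u,v,C=None):
    C=C or cams.get_calibration(name); K=np.array(C["camera_matrix"]); T=np.array(C["cam_to_world"])
    a=np.array([(u-K[0,2])/K[0,0],(v-K[1,2])/K[1,1]])
    if name=="wrist":
        r=np.hypot(*a); s=np.sin(r)/r if r>1e-9 else 1; d=np.array([a[0]*s,-a[1]*s,-np.cos(r)])
    else: d=np.array([a[0],-a[1],-1.])
    return T[:3,3],T[:3,:3]@d
def onz(name,u,v,z,C=None):
    o,d=ray(name,u,v,C); return o+d*(z-o[2])/d[2]
def proj(name,P,C=None):
    C=C or cams.get_calibration(name); K=np.array(C["camera_matrix"]); T=np.array(C["cam_to_world"])
    p=T[:3,:3].T@(np.array(P)-T[:3,3]); x,y,z=p[0],-p[1],-p[2]
    if name=="wrist":
        r=np.hypot(x,y); th=np.arctan2(r,z); x,y,z=x/r*th,y/r*th,1
    return np.array([K[0,0]*x/z+K[0,2],K[1,1]*y/z+K[1,2]])
def grab(name,fn):
    im=cams.grab_frame(name); cv2.imwrite("pics/"+fn,cv2.cvtColor(np.array(im),cv2.COLOR_RGB2BGR)); return im
E
python3 - <<'E'
from h import *
for n in("scene","top"):
    grab(n,n+"1.png"); C=cams.get_calibration(n); print(n,C)
a=cv2.imread("pics/scene1.png");b=cv2.imread("pics/top1.png")
cv2.imwrite("pics/both1.png",cv2.resize(np.vstack([a,b]),None,fx=.62,fy=.62) )
s=manip.state();print(s["time"],s["tool_pos"],s["tool_rot"])
E
```

```text
scene {'camera_matrix': array([[498.22831939,   0.        , 318.97162685],
       [  0.        , 498.22831939, 236.54871493],
       [  0.        ,   0.        ,   1.        ]]), 'cam_to_world': array([[ 0.22325009, -0.75923037,  0.61133349,  1.16919151],
       [ 0.97471037,  0.18028246, -0.13205273, -0.13120273],
       [-0.00995426,  0.62535388,  0.7802778 ,  0.84541022],
       [ 0.        ,  0.        ,  0.        ,  1.        ]])}
top {'camera_matrix': array([[593.67967913,   0.        , 306.79998753],
       [  0.        , 593.67967913, 246.82970359],
       [  0.        ,   0.        ,   1.        ]]), 'cam_to_world': array([[-2.04571269e-02,  9.93078176e-01, -1.15660025e-01,
         4.58750470e-01],
       [-9.99775084e-01, -1.96722529e-02,  7.92357356e-03,
        -6.84137411e-05],
       [ 5.59343473e-03,  1.15796105e-01,  9.93257256e-01,
         1.26014961e+00],
       [ 0.00000000e+00,  0.00000000e+00,  0.00000000e+00,
         1.00000000e+00]])}
0.1 [0.16694119 0.60170993 0.23018726] [-2.39330416e-04  1.34979940e-01  9.90847902e-01 -8.90396707e-04]
```

View pics/scene1.png

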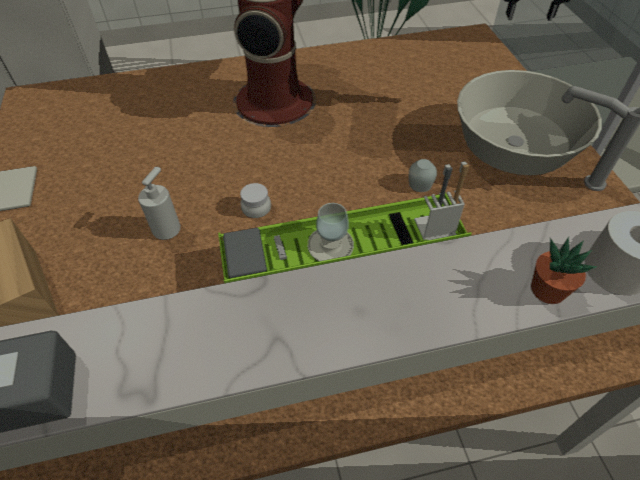

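View pics/top1.png

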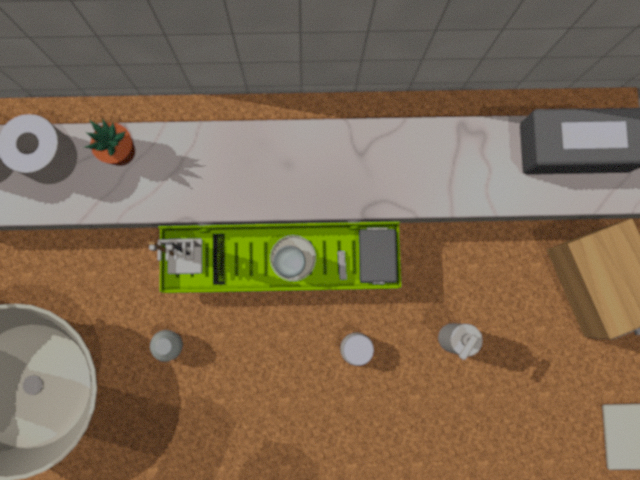

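Scene: tumbler at about (332,222) in scene and (291,262) in top, with the dish beneath it and overhanging slightly. I'll measure the caddy frame and ledge height, then use a close wrist view.

```bash
python3 - <<'E'
from h import *
from scipy.optimize import least_squares
for n in("top","scene"):
    a=cv2.imread(f"pics/{n}1.png"); h=cv2.cvtColor(a,cv2.COLOR_BGR2HSV)
    m=cv2.inRange(h,(30,120,60),(50,255,255)); m[:200]=0 if n=="top" else m[:200]*(1)
    k,l,st,c=cv2.connectedComponentsWithStats(m); i=1+st[1:,4].argmax()
    p=np.column_stack(np.where(m>0))[:,::-1].astype(np.float32)
    print(n,st[i],cv2.boxPoints(cv2.minAreaRect(p)).round(1).tolist())
# coarse triangulation of tumbler
def tri(pt,ps):
    A=[];B=[]
    for n,(u,v) in(("top",pt),("scene",ps)):
        o,d=ray(n,u,v); d/=np.linalg.norm(d); P=np.eye(3)-np.outer(d,d);A.append(P);B.append(P@o)
    x,r,_,_=np.linalg.lstsq(np.vstack(A),np.hstack(B),rcond=None); return x.round(4),r
print("soap top corners?",tri((361,229),(263,231)),tri((396,229),(266,272)))
for n,b in(("top",(245,210,345,300)),("scene",(280,180,380,280))):
    a=cv2.imread(f"pics/{n}1.png")[b[1]:b[3],b[0]:b[2]]; cv2.imwrite(f"pics/{n}c.png",cv2.resize(a,(400,int(400*a.shape[0]/a.shape[1])),interpolation=cv2.INTER_CUBIC))
x=[cv2.imread(f"pics/{n}c.png") for n in("top","scene")]
cv2.imwrite("pics/crop.png",np.hstack([cv2.copyMakeBorder(i,0,400-len(i),0,0,0) for i in x]))
print(cams.get_calibration("wrist"))
E
```

```text
top [  158   221   244    72 10580] [[157.6999969482422, 224.8000030517578], [399.79998779296875, 220.0], [401.20001220703125, 288.20001220703125], [159.10000610351562, 293.1000061035156]]
scene [ 218  197  254   86 5865] [[214.39999389648438, 232.8000030517578], [462.79998779296875, 187.6999969482422], [471.79998779296875, 237.3000030517578], [223.39999389648438, 282.5]]
soap top corners? (array([ 0.6152, -0.1095,  0.1819]), array([8.15973187e-07])) (array([ 0.6325, -0.1513,  0.0994]), array([0.00250298]))
{'camera_matrix': array([[371.64829954,   0.        , 320.99088376],
       [  0.        , 371.64829954, 236.64434489],
       [  0.        ,   0.        ,   1.        ]]), 'cam_to_world': array([[ 0.26749977, -0.92849358, -0.2575724 ,  0.10141477],
       [ 0.96355382,  0.25698386,  0.07431914,  0.62082849],
       [-0.00281289, -0.26806522,  0.96339666,  0.37356773],
       [ 0.        ,  0.        ,  0.        ,  1.        ]])}
```

View pics/crop.png

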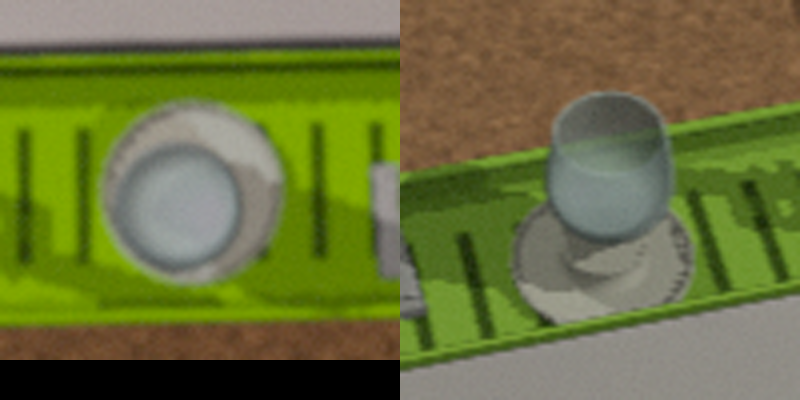

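The crops show the dish at about (293,258) in top and (331,245) in scene. The tumbler is offset towards left/front in top, at (289.5,261.7).

```bash
python3 - <<'E'
from h import *
def tri(pt,ps):
    A=[];B=[]
    for n,(u,v) in(("top",pt),("scene",ps)):
        o,d=ray(n,u,v); d/=np.linalg.norm(d); P=np.eye(3)-np.outer(d,d);A.append(P);B.append(P@o)
    x,r,_,_=np.linalg.lstsq(np.vstack(A),np.hstack(B),rcond=None); return x.round(4),r.round(7)
print("dish",tri((293.2,258),(330.7,245.5)))
print("belly", tri((289.5,261.7),(332.5,226)))
for z in(.05,.06,.07,.08): print(z,onz("top",293.2,258,z+.006),onz("top",289.5,261.7,z+.046),onz("scene",330.7,245.5,z+.006),
  [np.linalg.norm(onz("top",158.4,259,z+.025)-onz("top",400.5,254,z+.025))])
for p in((157.7,224.8),(399.8,220),(401.2,288.2),(159.1,293.1)): print(onz("top",*p,.08))
E
```

```text
dish (array([0.577 , 0.0195, 0.0542]), array([1.9e-06]))
belly (array([0.5653, 0.0259, 0.0998]), array([9.e-07]))
0.05 [0.57660987 0.01849688 0.056     ] [0.56552548 0.0252903  0.096     ] [0.57850269 0.02010787 0.056     ] [np.float64(0.4854715412542993)]
0.06 [0.57563109 0.0183427  0.066     ] [0.56460828 0.02507247 0.106     ] [0.58598535 0.01819111 0.066     ] [np.float64(0.481375252161182)]
0.07 [0.57465232 0.01818852 0.076     ] [0.56369109 0.02485464 0.116     ] [0.59346801 0.01627436 0.076     ] [np.float64(0.4772789630680647)]
0.08 [0.57367354 0.01803434 0.086     ] [0.5627739  0.02463681 0.126     ] [0.60095067 0.0143576  0.086     ] [np.float64(0.47318267397494734)]
[0.64660861 0.28882516 0.08      ]
[ 0.64684652 -0.1978394   0.08      ]
[ 0.50971653 -0.19532768  0.08      ]
[0.50972366 0.28488341 0.08      ]
```

Request:
jog_arm(
  targets=[
    [-0.0264,-0.03,0,0],
    [-0.0528,-0.06,0,0],
    [-0.0792,-0.09,0,0],
    [-0.1056,-0.12,0,0],
    [-0.132,-0.15,0,0],
  ],
  fingers=0,
)

```text
time: 0.52
tool_pos: [0.2544, 0.4205, 0.2306]
tool_rot: [-0.0, 0.135, 0.991, -0.0]
contact_force: [1.4, -0.7, 0.0]
gripper_width: 0.3
```

Request:
jog_arm(
  targets=[
    [-0.0264,-0.03,0,0],
    [-0.0528,-0.06,0,0],
    [-0.0792,-0.09,0,0],
    [-0.1056,-0.12,0,0],
    [-0.132,-0.15,0,0],
  ],
)

```text
time: 0.93
tool_pos: [0.3413, 0.2407, 0.2309]
tool_rot: [0.0, 0.135, 0.991, 0.0]
contact_force: [1.0, 0.6, -0.3]
gripper_width: 0.003
```

Request:
jog_arm(
  targets=[
    [-0.03,-0.034,0,-4],
    [-0.06,-0.068,0,-8],
    [-0.089,-0.102,0,-12],
    [-0.089,-0.102,0,-15.5],
    [-0.089,-0.102,0,-15.5],
  ],
)

```text
time: 1.35
tool_pos: [0.4004, 0.1179, 0.2309]
tool_rot: [-0.0, 0.002, 1.0, -0.0]
contact_force: [-0.5, -0.3, 0.5]
gripper_width: 0.003
```

Request:
jog_arm(
  targets=[
    [-0.04,-0.005,0,0],
    [-0.08,-0.01,0,0],
    [-0.12,-0.015,0,0],
    [-0.16,-0.018,0,0],
    [-0.16,-0.018,0,0],
  ],
)

```text
time: 1.77
tool_pos: [0.5637, 0.1027, 0.2275]
tool_rot: [-0.002, 0.001, 1.0, -0.0]
contact_force: [-1.7, 0.6, -0.7]
gripper_width: -0.001
```

```bash
python3 - <<'E'
from h import *
C=cams.get_calibration("wrist"); np.save("C1.npy",C,allow_pickle=True); grab("wrist","w1.png")
print(manip.state()["tool_pos"]); print(proj("wrist",[.577,.019,.07],C),proj("wrist",manip.state()["tool_pos"],C))
E
```

```text
[0.56103463 0.10317704 0.22814438]
[223.18258927 235.04021381] [320.80612017 295.70743072]
```

View pics/w1.png

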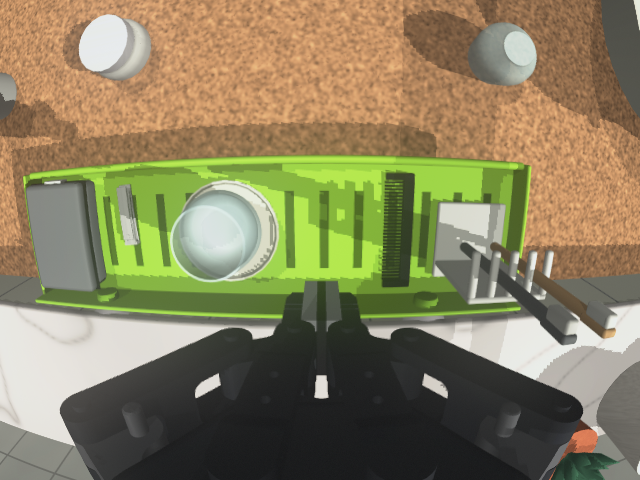

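The wrist view (image down is +x) shows the tumbler at about (208,240), with the dish peeking out on its right at (278,230). The shut fingers are at (321,300).

```bash
cat >> h.py <<'E'
from scipy.optimize import least_squares
def dish(im,C,zl,c0,n="wrist",excl=None):
    """robust circle R=46mm fit at z=zl+.007 to green/non-green boundary seen from guess c0"""
    h=cv2.cvtColor(im,cv2.COLOR_BGR2HSV); m=cv2.inRange(h,(30,110,50),(50,255,255))
    out=[]
    for t in np.linspace(0,2*np.pi,180,endpoint=False):
        u=np.array([np.cos(t),np.sin(t)]); rs=np.arange(.030,.075,.0003)
        px=np.array([proj(n,[*(c0+r*u),zl+.007],C) for r in rs]).round().astype(int)
        ok=(px[:,0]>=0)&(px[:,0]<640)&(px[:,1]>=0)&(px[:,1]<480)
        v=np.where(ok,m[px[:,1].clip(0,479),px[:,0].clip(0,639)]>0,False)
        for i in range(len(rs)-8):
            if v[i:i+8].all(): out.append(c0+rs[i]*u); break
    P=np.array(out); d=lambda c:np.hypot(*(P-c).T)-.046
    s=least_squares(lambda c:d(c),c0,loss="soft_l1",f_scale=.0008)
    return s.x,(abs(d(s.x))<.0015).sum(),len(P),P
E
python3 - <<'E'
from h import *
C=np.load("C1.npy",allow_pickle=True).item(); im=cv2.imread("pics/w1.png")
for zl in(.045,.05,.055,.06): 
    c,k,n,P=dish(im,C,zl,np.array([.577,.019])); print(zl,c.round(4),k,n)
# ledge height check: caddy corners of end walls z+.027
for p in((26,178),(529,165),(38,302),(520,315)): print(p,[onz("wrist",*p,z,C).round(4)[:2] for z in(.067,.077,.092)])
x=cv2.imread("pics/w1.png")[160:310,140:310]
for r,z,c in((.0275,.134,(255,0,0)),): pass
cv2.imwrite("pics/w1c.png",cv2.resize(x,None,fx=4,fy=4,interpolation=cv2.INTER_CUBIC))
E
```

```text
0.045 [0.5786 0.0176] 27 180
0.05 [0.5779 0.0183] 76 180
0.055 [0.5768 0.0193] 114 180
0.06 [0.5757 0.0202] 118 180
(26, 178) [array([ 0.5155, -0.2044]), array([ 0.5148, -0.1942]), array([ 0.5139, -0.1791])]
(529, 165) [array([0.5123, 0.2922]), array([0.5117, 0.286 ]), array([0.5109, 0.2767])]
(38, 302) [array([ 0.6567, -0.2222]), array([ 0.6514, -0.2115]), array([ 0.6435, -0.1954])]
(520, 315) [array([0.6628, 0.3063]), array([0.6573, 0.2996]), array([0.6491, 0.2896])]
```

View pics/w1c.png

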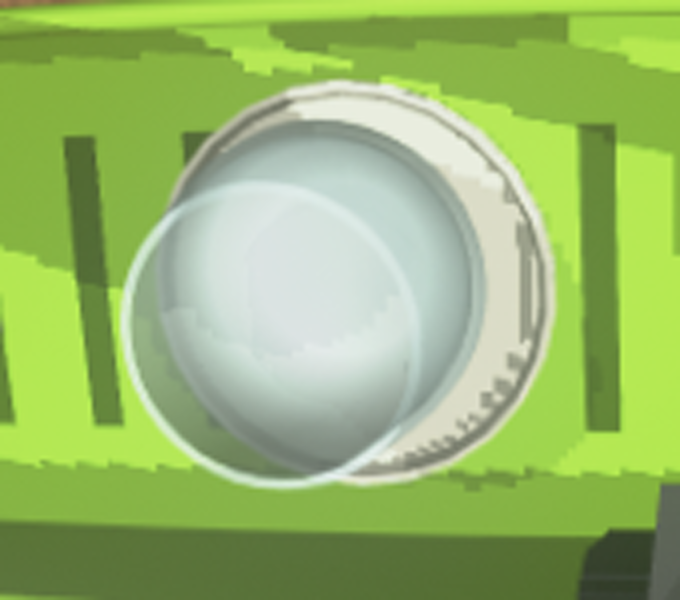

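Request:
jog_arm(
  targets=[
    [-0.02,-0.02,0,0],
    [-0.045,-0.045,0,0],
    [-0.07,-0.07,0,0],
    [-0.083,-0.084,0,0],
    [-0.083,-0.084,0,0],
  ],
)

```text
time: 2.23
tool_pos: [0.6436, 0.0171, 0.2313]
tool_rot: [0.0, 0.001, 1.0, -0.0]
contact_force: [-0.0, -0.1, -0.2]
gripper_width: 0.0
```

Request:
jog_arm(
  targets=[
    [0,0,0,0],
    [0,0,0,0],
    [0,0,0,0],
  ],
)

```text
time: 2.48
tool_pos: [0.6418, 0.0199, 0.2316]
tool_rot: [-0.0, -0.001, 1.0, 0.0]
contact_force: [-1.1, -0.4, -0.7]
gripper_width: 0.0
```

```bash
python3 - <<'E'
from h import *
C=cams.get_calibration("wrist"); np.save("C2.npy",C,allow_pickle=True); grab("wrist","w2.png")
im=cv2.imread("pics/w2.png"); print(C["cam_to_world"][:3,3],manip.state()["tool_pos"])
for zl in(.045,.05,.055,.06): 
    c,k,n,P=dish(im,C,zl,np.array([.577,.019])); print(zl,c.round(4),k,n)
p=proj("wrist",[.577,.019,.09],C).astype(int); print(p); x0,y0=p-75; print(x0,y0)
cv2.imwrite("pics/w2c.png",cv2.resize(im[y0:y0+150,x0:x0+150],None,fx=4,fy=4,interpolation=cv2.INTER_CUBIC))
E
```

```text
[0.5736234  0.02052079 0.37495952] [0.64187164 0.01978577 0.2316128 ]
0.045 [0.5764 0.0201] 57 180
0.05 [0.5763 0.0202] 116 180
0.055 [0.576  0.0203] 140 180
0.06 [0.5756 0.0206] 144 180
[319 140]
244 65
```

View pics/w2c.png

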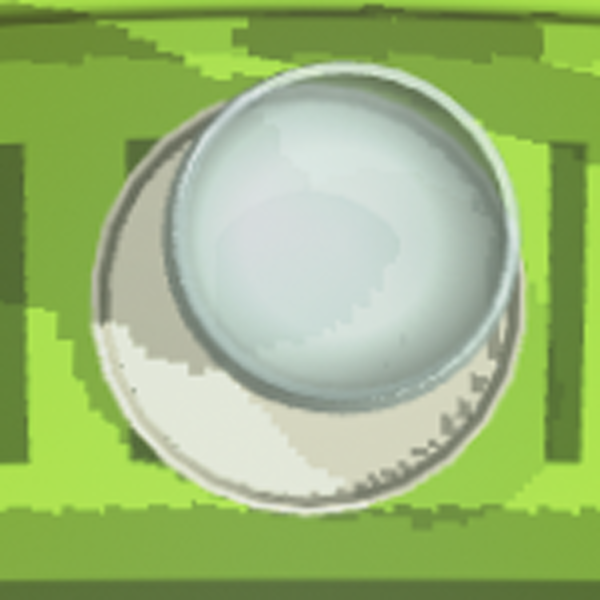

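Here the rim circle is centred at crop (348,230), full (331,122.5). The dish circle is centred near crop (308,300).

```bash
python3 - <<'E'
from h import *
C=np.load("C2.npy",allow_pickle=True).item(); C1=np.load("C1.npy",allow_pickle=True).item()
for zl in(.05,.055):
    print(zl,"w2 rim",onz("wrist",331,122.5,zl+.084,C),"w1 rim",onz("wrist",207.75,243.75,zl+.084,C1))
    # belly extremes w2: left edge (165), bottom edge(412)
    print(onz("wrist",244+165/4,65+235/4,zl+.046,C),onz("wrist",244+340/4,65+412/4,zl+.046,C))
    print(" rim l/r",onz("wrist",244+178/4,122.5,zl+.084,C)-onz("wrist",244+519/4,122.5,zl+.084,C))
E
```

```text
0.05 w2 rim [0.5649561  0.02677202 0.134     ] w1 rim [0.56597277 0.02536007 0.134     ]
[ 0.56432936 -0.00615337  0.096     ] [0.59781991 0.02639608 0.096     ]
 rim l/r [ 0.00036782 -0.05471045  0.        ]
0.055 w2 rim [0.56513595 0.0266423  0.139     ] w1 rim [0.56449969 0.02700891 0.139     ]
[ 0.56449594 -0.00567527  0.101     ] [0.59738621 0.02629077 0.101     ]
 rim l/r [ 0.00036018 -0.05357519  0.        ]
```

Request:
jog_arm(
  targets=[
    [0.04,0.002,0,0],
    [0.08,0.004,0,0],
    [0.12,0.006,0,0],
    [0.15,0.0065,0,0],
    [0.152,0.0065,0,0],
  ],
)

```text
time: 2.95
tool_pos: [0.486, 0.0262, 0.2303]
tool_rot: [-0.001, -0.001, 1.0, 0.0]
contact_force: [-0.1, -0.1, -0.3]
gripper_width: 0.002
```

Request:
jog_arm(
  targets=[
    [0,0,0.035,0],
    [0,0,0.07,0],
    [0,0,0.105,0],
    [0,0,0.135,0],
    [0,0,0.14,0],
  ],
)

```text
time: 3.37
tool_pos: [0.4863, 0.0259, 0.0855]
tool_rot: [-0.005, -0.0, 1.0, 0.001]
contact_force: [-1.1, 0.5, 0.0]
gripper_width: -0.004
```

Request:
jog_arm(
  targets=[
    [0,0,0,0],
    [0,0,0,0],
    [0,0,0,0],
    [0,0,0,0],
  ],
)

```text
time: 3.7
tool_pos: [0.4928, 0.0248, 0.0941]
tool_rot: [0.002, 0.0, 1.0, -0.0]
contact_force: [0.8, -0.6, -0.2]
gripper_width: -0.002
```

```bash
python3 - <<'E'
from h import *
P=[];F=[]
for i in range(6):
    cams.grab_frame("scene"); s=manip.state();P.append(s["tool_pos"]);F.append(s["contact_force"])
print(np.mean(P,0),np.std(P,0),np.mean(F,0),np.std(F,0)); print(s["tool_rot"],s["time"])
E
```

```text
[0.4917229  0.02482539 0.09275264] [5.05350238e-04 2.34727066e-05 6.82250618e-04] [ 0.01278197 -0.29431061 -0.15202559] [0.47224177 0.44742169 0.30846727]
[ 4.41797776e-04  1.49556601e-04  9.99999890e-01 -4.93527415e-05] 4.0
```

Request:
jog_arm(
  targets=[
    [-0.004,0,0,0],
    [-0.01,0,0,0],
    [-0.016,0,0,0],
    [-0.021,0,0,0],
    [-0.024,0,0,0],
  ],
)

```text
time: 4.42
tool_pos: [0.5157, 0.0248, 0.0914]
tool_rot: [0.0, 0.0, 1.0, -0.0]
contact_force: [-0.3, -0.1, -0.1]
gripper_width: 0.001
```

Request:
jog_arm(
  targets=[
    [-0.001,0,0,0],
    [-0.002,0,0,0],
    [-0.003,0,0,0],
    [-0.004,0,0,0],
    [-0.005,0,0,0],
  ],
)

```text
time: 4.83
tool_pos: [0.5197, 0.0249, 0.0912]
tool_rot: [-0.0, 0.0, 1.0, -0.0]
contact_force: [-0.3, 0.4, 0.6]
gripper_width: 0.001
```

Request:
jog_arm(
  targets=[
    [-0.001,0,0,0],
    [-0.002,0,0,0],
    [-0.003,0,0,0],
    [-0.004,0,0,0],
    [-0.004,0,0,0],
  ],
)

```text
time: 5.25
tool_pos: [0.5239, 0.0249, 0.0913]
tool_rot: [0.0, 0.0, 1.0, -0.0]
contact_force: [-0.3, -0.7, 0.1]
gripper_width: -0.001
```

```bash
python3 - <<'E'
from h import *
P=[];F=[]
for i in range(4):
    cams.grab_frame("scene"); s=manip.state();P.append(s["tool_pos"]);F.append(s["contact_force"])
print(np.mean(P,0),np.mean(F,0),s["time"])
C=cams.get_calibration("wrist"); grab("wrist","w3.png");grab("top","t3.png")
a=cv2.imread("pics/w3.png")[0:400,120:520]; b=cv2.imread("pics/top1.png")[220:300,250:340]; c=cv2.imread("pics/t3.png")[220:300,250:340]
f=lambda i:cv2.resize(i,(338,300),interpolation=cv2.INTER_CUBIC)
cv2.imwrite("pics/m3.png",np.hstack([cv2.resize(a,(450,450)),cv2.copyMakeBorder(cv2.resize(np.vstack([b,c]),(253,450),interpolation=cv2.INTER_CUBIC),0,0,0,0,0)]))
E
```

```text
[0.52380365 0.02489623 0.09131406] [-0.3341674  -0.08652506  0.03773406] 5.45
```

View pics/m3.png

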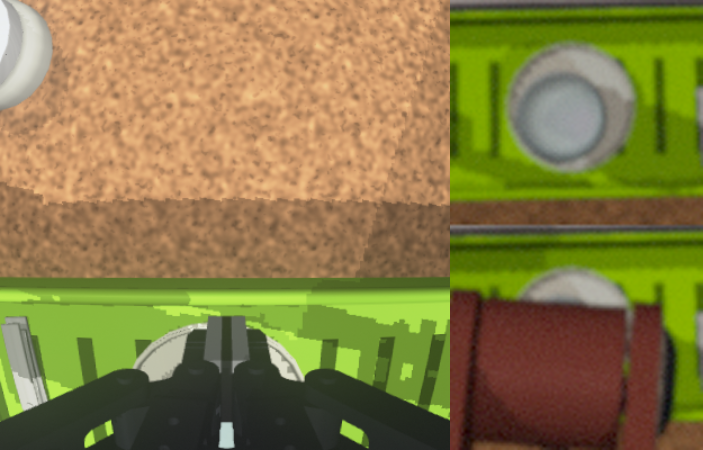

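The view is blocked by the gripper. I'll push a little short of the target, then back off and look.

Request:
jog_arm(
  targets=[
    [-0.001,0,0,0],
    [-0.002,0,0,0],
    [-0.003,0,0,0],
    [-0.004,0,0,0],
    [-0.005,0,0,0],
  ],
)

```text
time: 5.97
tool_pos: [0.5289, 0.0249, 0.0913]
tool_rot: [-0.0, 0.0, 1.0, 0.0]
contact_force: [-0.5, 1.5, 0.5]
gripper_width: 0.003
```

Request:
jog_arm(
  targets=[
    [-0.001,0,0,0],
    [-0.002,0,0,0],
    [-0.002,0,0,0],
    [-0.002,0,0,0],
  ],
)

```text
time: 6.3
tool_pos: [0.5309, 0.0249, 0.0913]
tool_rot: [0.0, 0.0, 1.0, 0.0]
contact_force: [0.5, -0.2, 0.4]
gripper_width: -0.006
```

Request:
jog_arm(
  targets=[
    [0.003,0,0,0],
    [0.008,0,0,0],
    [0.015,0,0,0],
    [0.022,0,0,0],
    [0.025,0,0,0],
  ],
)

```text
time: 6.72
tool_pos: [0.5044, 0.025, 0.091]
tool_rot: [-0.0, 0.0, 1.0, 0.0]
contact_force: [-0.4, 0.1, 0.6]
gripper_width: -0.0
```

Request:
jog_arm(
  targets=[
    [0,0,-0.02,0],
    [0,0,-0.05,0],
    [0,0,-0.08,0],
    [0,0,-0.1,0],
    [0,0,-0.11,0],
  ],
)

```text
time: 7.13
tool_pos: [0.507, 0.0248, 0.2052]
tool_rot: [0.003, 0.0, 1.0, -0.0]
contact_force: [0.8, -0.8, 0.8]
gripper_width: -0.001
```

Request:
jog_arm(
  targets=[
    [-0.02,0.02,-0.01,0],
    [-0.05,0.05,-0.02,0],
    [-0.08,0.05,-0.03,0],
    [-0.11,0.05,-0.03,0],
    [-0.13,0.05,-0.03,0],
  ],
)

```text
time: 7.55
tool_pos: [0.6376, 0.0754, 0.2311]
tool_rot: [0.0, -0.0, 1.0, -0.0]
contact_force: [-0.0, -0.0, 0.2]
gripper_width: -0.001
```

Request:
jog_arm(
  targets=[
    [0,-0.05,0,0],
    [0,-0.05,0,0],
    [0,-0.05,0,0],
    [0,-0.05,0,0],
    [0,-0.05,0,0],
  ],
)

```text
time: 7.97
tool_pos: [0.6351, 0.0255, 0.2309]
tool_rot: [-0.0, 0.0, 1.0, 0.0]
contact_force: [0.7, 0.4, 0.2]
gripper_width: 0.004
```

```bash
cat > look.py <<'E'
from h import *
import sys
k=sys.argv[1]; cams.grab_frame("wrist"); cams.grab_frame("wrist")
C=cams.get_calibration("wrist"); np.save(f"C{k}.npy",C,allow_pickle=True); grab("wrist",f"w{k}.png")
im=cv2.imread(f"pics/w{k}.png"); s=manip.state(); print(C["cam_to_world"][:3,3],s["tool_pos"],s["time"])
c,n,_,P=dish(im,C,.054,np.array([.576,.020])); print("dish",c.round(4),n)
p=proj("wrist",[.576,.020,.09],C).astype(int); x0,y0=p-75; print(x0,y0)
cv2.imwrite(f"pics/w{k}c.png",cv2.resize(im[y0:y0+150,x0:x0+150],None,fx=4,fy=4,interpolation=cv2.INTER_CUBIC))
E
python3 look.py 4
```

```text
[0.56720567 0.02642791 0.37465668] [0.63543586 0.0257908  0.23138461] 8.1167
dish [0.5767 0.0199] 180
237 72
```

View pics/w4c.png

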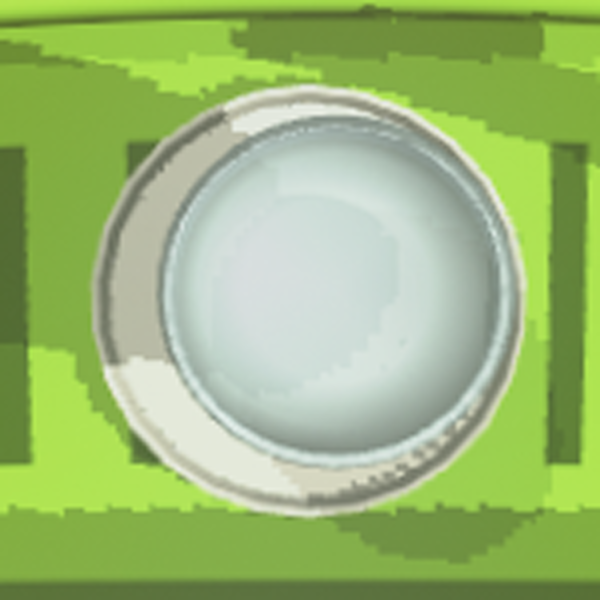

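The dish is fully visible. The tumbler rim is centred at crop (338,291): x is nearly right, but it is still off in y.

```bash
python3 - <<'E'
from h import *
C=np.load("C4.npy",allow_pickle=True).item()
q=lambda u,v,z:onz("wrist",237+u/4,72+v/4,z,C)[:2].round(4)
for z in(.1,.138): print(z,"L",q(163,290,z),"R",q(514,290,z),"T",q(338,117,z),"B",q(338,466,z),"c",q(338,291,z))
E
```

```text
0.1 L [ 0.5733 -0.0055] R [0.5733 0.059 ] T [0.5416 0.0266] B [0.6064 0.0267] c [0.5738 0.0266]
0.138 L [ 0.5725 -0.0011] R [0.5724 0.0545] T [0.5451 0.0266] B [0.601  0.0266] c [0.5729 0.0266]
```

Request:
jog_arm(
  targets=[
    [0.02,0.012,0,6],
    [0.045,0.03,0,13],
    [0.07,0.047,0,20],
    [0.085,0.057,0,27],
    [0.09,0.06,0,34],
  ],
)

```text
time: 8.53
tool_pos: [0.5436, 0.0871, 0.2315]
tool_rot: [-0.0, 0.294, 0.956, 0.0]
contact_force: [0.1, -0.0, 0.2]
gripper_width: 0.0
```

Request:
jog_arm(
  targets=[
    [0,0,0,6.5],
    [0,0,0,13],
    [0,0,0,20],
    [0,0,0,26],
    [0,0,0,30],
  ],
)

```text
time: 8.95
tool_pos: [0.5455, 0.0856, 0.2315]
tool_rot: [0.0, 0.532, 0.847, 0.0]
contact_force: [0.1, -0.5, 0.4]
gripper_width: -0.003
```

Request:
jog_arm(
  targets=[
    [0,0,0,0],
    [0,0,0,0],
    [0,0,0,0],
    [0,0,0,0],
    [0,0,0,0],
  ],
)

```text
time: 9.37
tool_pos: [0.5457, 0.085, 0.2313]
tool_rot: [0.0, 0.53, 0.848, -0.0]
contact_force: [0.3, 0.3, -0.4]
gripper_width: -0.001
```

```bash
python3 - <<'E'
from h import *
from scipy.spatial.transform import Rotation as R
s=manip.state(); M=R.from_quat(np.roll(s["tool_rot"],-1)).as_matrix(); p=np.array(s["tool_pos"])
print(p,M.round(3).tolist(),s["time"],np.round(s["joint_pos"],2))
n=-M[:,0]; f=np.array([.5767,.0199,.0915])-.0427*n; st=f-.03*n
print(f,"shift to start, tool:",M.T@(st-p))
E
```

```text
[0.54573011 0.08498285 0.23130771] [[-0.439, 0.899, 0.0], [0.899, 0.439, -0.0], [-0.0, 0.0, -1.0]] 9.3667 [ 0.02 -0.12  1.78 -0.    1.48 -0.43]
[0.5579599  0.05826794 0.09149911] shift to start, tool: [ 0.00063094 -0.00073634  0.13980921]
```

Request:
jog_arm(
  targets=[
    [0,0,0.025,0],
    [0,0,0.06,0],
    [0,0,0.095,0],
    [0,0,0.125,0],
    [0,0,0.14,0],
  ],
)

```text
time: 9.78
tool_pos: [0.5429, 0.0848, 0.0865]
tool_rot: [-0.003, 0.53, 0.848, -0.002]
contact_force: [-0.4, -0.2, -0.2]
gripper_width: -0.002
```

Request:
jog_arm(
  targets=[
    [0,0,0,0],
    [0,0,0,0],
    [0,0,0,0],
    [0,0,0,0],
    [0,0,0,0],
  ],
)

```text
time: 10.2
tool_pos: [0.5473, 0.0849, 0.0935]
tool_rot: [0.002, 0.53, 0.848, 0.001]
contact_force: [-0.5, -0.7, 0.6]
gripper_width: 0.007
```

Request:
jog_arm(
  targets=[
    [-0.004,0,0,0],
    [-0.009,0,0,0],
    [-0.014,0,0,0],
    [-0.018,0,0,0],
    [-0.02,0,0,0],
  ],
)

```text
time: 10.62
tool_pos: [0.5549, 0.0662, 0.0914]
tool_rot: [0.0, 0.53, 0.848, 0.0]
contact_force: [0.1, 0.0, -0.2]
gripper_width: -0.004
```

Request:
jog_arm(
  targets=[
    [-0.001,0,0,0],
    [-0.002,0,0,0],
    [-0.003,0,0,0],
    [-0.004,0,0,0],
    [-0.005,0,0,0],
  ],
)

```text
time: 11.03
tool_pos: [0.5567, 0.0625, 0.0912]
tool_rot: [-0.0, 0.53, 0.848, -0.0]
contact_force: [0.3, 0.9, -0.0]
gripper_width: 0.0
```

```bash
python3 - <<'E'
from h import *
from scipy.spatial.transform import Rotation as R
s=manip.state(); M=R.from_quat(np.roll(s["tool_rot"],-1)).as_matrix(); p=np.array(s["tool_pos"])
print(p,s["time"],"to go", M.T@(np.array([.55796,.05827,.0915])-p))
E
```

```text
[0.5566526  0.06250237 0.09124323] 11.0333 to go [-0.00437717 -0.00067991 -0.00025761]
```

Request:
jog_arm(
  targets=[
    [-0.001,0,0,0],
    [-0.002,0,0,0],
    [-0.003,0,0,0],
    [-0.004,0,0,0],
    [-0.0044,0,0,0],
  ],
)

```text
time: 11.45
tool_pos: [0.5587, 0.0584, 0.0913]
tool_rot: [0.0, 0.53, 0.848, -0.0]
contact_force: [-0.9, -0.1, 0.5]
gripper_width: -0.001
```

Request:
jog_arm(
  targets=[
    [0,0,0,0],
    [0.002,0,0,0],
    [0.007,0,0,0],
    [0.014,0,0,0],
    [0.02,0,0,0],
  ],
)

```text
time: 11.87
tool_pos: [0.5495, 0.0772, 0.0913]
tool_rot: [-0.0, 0.53, 0.848, 0.0]
contact_force: [0.3, -0.7, -0.4]
gripper_width: 0.003
```

Request:
jog_arm(
  targets=[
    [0.003,0,-0.03,0],
    [0.003,0,-0.06,0],
    [0.003,0,-0.095,0],
    [0.003,0,-0.125,0],
    [0.003,0,-0.14,0],
  ],
)

```text
time: 12.28
tool_pos: [0.55, 0.0799, 0.2365]
tool_rot: [0.003, 0.53, 0.848, 0.002]
contact_force: [0.1, -0.9, 0.9]
gripper_width: -0.004
```

Request:
jog_arm(
  targets=[
    [-0.03,0,0,0],
    [-0.07,0,0,0],
    [-0.1,0,0,0],
    [-0.125,0,0,0],
    [-0.136,0,0,0],
  ],
)

```text
time: 12.7
tool_pos: [0.6089, -0.0452, 0.2312]
tool_rot: [0.0, 0.531, 0.847, -0.0]
contact_force: [0.3, -0.2, -0.5]
gripper_width: 0.003
```

Request:
jog_arm(
  targets=[
    [0,0,0,0],
    [0,0,0,0],
    [0,0,0,0],
    [0,0,0,0],
    [0,0,0,0],
  ],
)

```text
time: 13.12
tool_pos: [0.6078, -0.0419, 0.2314]
tool_rot: [-0.0, 0.529, 0.848, 0.0]
contact_force: [0.2, 0.9, 0.8]
gripper_width: 0.0
```

```bash
python3 look.py 5
```

```text
[0.57788806 0.01949706 0.37482122] [ 0.60801659 -0.0424462   0.23146144] 13.2667
dish [0.5767 0.0199] 180
244 58
```

View pics/w5c.png

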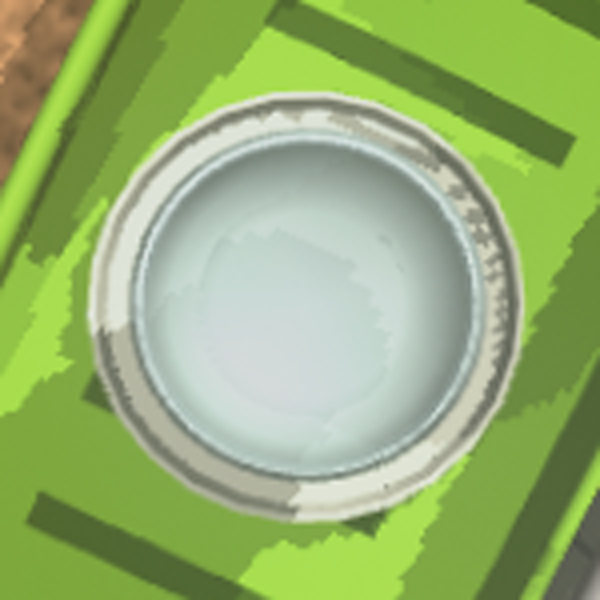

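Nearly concentric now: the rim's outline spans crop x 134–483 and y 130–479. I'll work out the residual precisely.

```bash
python3 - <<'E'
from h import *
C=np.load("C5.npy",allow_pickle=True).item(); im=cv2.imread("pics/w5.png")
c=np.array([.5767,.0199]); g=cv2.cvtColor(im,cv2.COLOR_BGR2GRAY).astype(np.float32)
def q(u,v,z): return onz("wrist",244+u/4,58+v/4,z,C)[:2]
for z,n in((.138,"rim"),(.1,"belly")):
    p=[q(134,305,z),q(483,305,z),q(308,130,z),q(308,479,z)]
    print(n,((p[0]+p[1]+p[2]+p[3])/4).round(4), np.linalg.norm(p[0]-p[1]).round(4),np.linalg.norm(p[2]-p[3]).round(4))
# all-round silhouette: outermost strong saturation/brightness edge of glass: dish-inner-boundary via blueness
b=im.astype(int); glass=((b[...,0]-b[...,2])>3).astype(np.uint8)
glass=cv2.morphologyEx(glass,cv2.MORPH_OPEN,np.ones((3,3)))
cs,_=cv2.findContours(glass,cv2.RETR_EXTERNAL,cv2.CHAIN_APPROX_NONE)
x=max((k for k in cs if cv2.pointPolygonTest(k,(320,134),False)>0),key=cv2.contourArea)
h=cv2.convexHull(x); e=cv2.fitEllipse(h); print("ellipse",e)
for z in(.138,.1): print(z,onz("wrist",*e[0],z,C).round(4))
E
```

```text
rim [0.5774 0.0203] 0.0551 0.0559
belly [0.5773 0.0204] 0.064 0.0648
ellipse ((320.6464538574219, 133.32940673828125), (85.90576171875, 87.37092590332031), 78.8973617553711)
0.138 [0.577  0.0206 0.138 ]
0.1 [0.5769 0.0207 0.1   ]
```

Request:
jog_arm(
  targets=[
    [0,0,-0.03,0],
    [0.01,-0.02,-0.06,0],
    [0.03,-0.055,-0.06,0],
    [0.045,-0.09,-0.06,0],
    [0.06,-0.12,-0.06,0],
  ],
)

```text
time: 13.68
tool_pos: [0.4725, -0.0415, 0.292]
tool_rot: [0.001, 0.53, 0.848, 0.0]
contact_force: [-0.1, -0.3, 0.5]
gripper_width: 0.002
```

Request:
jog_arm(
  targets=[
    [0.015,-0.03,0,0],
    [0.03,-0.06,0,0],
    [0.03,-0.06,0,0],
    [0.03,-0.06,0,0],
    [0.03,-0.06,0,0],
  ],
)

```text
time: 14.1
tool_pos: [0.4072, -0.041, 0.2917]
tool_rot: [0.001, 0.53, 0.848, 0.0]
contact_force: [-0.5, -0.2, 0.6]
gripper_width: 0.002
```

```bash
python3 - <<'E'
from h import *
grab("scene","s6.png");grab("top","t6.png")
a=cv2.imread("pics/s6.png")[180:285,215:475];b=cv2.imread("pics/top1.png")[200:300,150:410];c=cv2.imread("pics/t6.png")[200:300,150:410]
cv2.imwrite("pics/f.png",cv2.resize(np.vstack([a,b,c]),None,fx=1.95*1,fy=1.95,interpolation=cv2.INTER_CUBIC))
for n,o in(("scene","s6"),("top","t6")): print(n,proj(n,[.5767,.0199,.101]),proj(n,[.5767,.0199,.139]),proj(n,[.5767,.0199,.075]))
E
```

```text
scene [330.56975739 230.56853429] [330.7362851  217.69360634] [330.46160393 238.93031314]
top [292.09050158 255.74125176] [291.7098658  253.72187672] [292.33703194 257.04916156]
```

View pics/f.png

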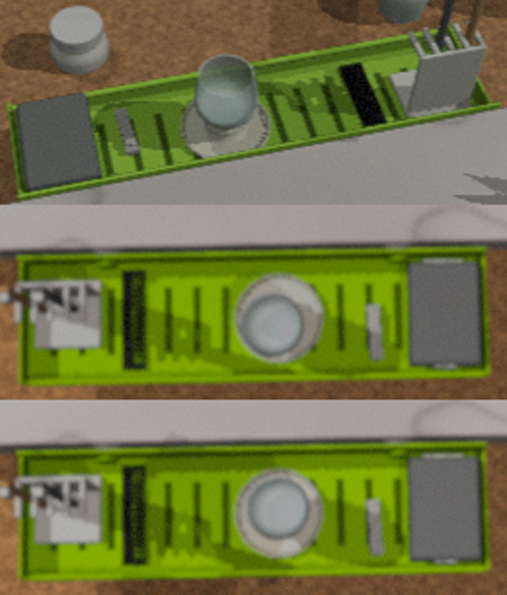

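The tumbler stands upright and concentric in both views, and everything else in the caddy is where it was. I'm handing the job in.

```bash
python3 -c "
from plant import manip
print(manip.job_done())"
```

```text
the job is handed in; nothing more can be done
None
```

The tumbler now stands upright on the drip stand, within about 1 mm of centre by my last measurement, and I handed the job in at about 14 s on the robot's clock. I moved it with two slow pushes at belly height with the fingers shut: one from the front, about 9 mm, and one diagonally from the left, about 7 mm.

- **Centring:** In the near-overhead wrist view the dish centre is at (0.5767, 0.0199) and the tumbler at about (0.577, 0.0205). That is an offset of 0.5 to 0.9 mm, where the foot has 5.5 mm of margin all round. The foot and stand top could not be seen directly, so this is inferred from the dish and the tumbler's outline.
- **Uprightness:** The last scene and top pictures show it upright.
- **Everything else:** The other caddy items look unmoved in those pictures. The spare tumbler, pump bottle and cream jar are only partly in those last views or not at all, but the arm never went near them.
- **Weaker checks:** Force readings were too noisy (about 0.5 N) to detect contact, so I relied on positions and pictures. The ledge height came out between 50 and 55 mm depending on the view, which makes little difference in the near-overhead view.

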